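Set and lock the air, peel an oily tray off the stack, hold it over the outlet

TASK

Get a parts tray ready for blowing off: turn the air knob on the regulator box until its pointer is on the white mark, then slide the fork lock fully home over the knob. Then take the top tray, which is stuck to the upside-down stack, by its corner lug and peel it off by lifting that corner first while the opposite corner still rests on the stack. Finish while holding the tray still, level and still upside down, centred above the round air outlet with its rim about 15 cm above the bench; do not put it down or let go, and leave the can, cup, hammer and brush alone.

Things in the scene. Friction and masses are not known exactly. Their poses are not given: they have to be found in the camera images.
- regulator: Grey air regulator box fixed on the bench, 110 x 210 x 50 mm (its x, y, z). Origin: centre of its underside; z up. On its top, the knob's axis is at y = -55 mm and the lock slides along y. A white line (14 x 5 mm) on the top, between the knob and the lock on the +y side of the knob's axis, is the mark.
- knob (a joint): Angle of the black air knob about the vertical, rad, growing counter-clockwise seen from above; range -0.2 to 3.0. At 0 the pointer looks along the box's +x; at 1.571 it looks along the box's +y, straight at the white mark. Stays where it is left; turning takes about 0.06 N m. On the mark means within about 0.1 rad.
- knob_grip (a point): Grip point of the knob, on its axis, 30 mm above the box's top (80 mm above the bench). The knob is an upright bar 44 mm long (along this point's x axis, the pointer end with the thin white stripe at +x), 14 mm thick (its y), top 40 mm and underside 8 mm above the box's top, on a round foot 44 mm across.
- lock (a joint): Travel of the steel fork lock, m: 0 = away from the knob, 0.050 = fully home, its two prongs either side of the knob bar. It slides along the box's -y. Stays where it is left; friction about 1.5 N.
- lock_grip (a point): Grip point of the lock's upright dark steel block, 30 mm above the box's top (80 mm above the bench). The block is 12 mm thick (along this point's x axis), 20 mm long (y, the sliding line), its top 42 mm and its foot 12 mm above the box's top; at travel 0 it is 115 mm from the knob's axis, fully home 65 mm. The lock plate and prongs lie 8 to 13 mm above the box's top. Axes are the box's.
- pile: The fixed lower stack of upside-down aluminium trays on a wooden board, 190 x 150 mm, origin at the centre of the board's underside on the bench, z up. The top tray's rim rests on it at 36 mm above the bench.
- tray: The loose top tray, formed aluminium, upside down, about 0.25 kg: flat top 150 x 110 mm (x, y), 16 mm high, with a rim 166 x 126 mm around its bottom edge. Origin: centre of the rim's underside, z up. It sits over the stack's core (2 to 4 mm side play) and oily drag on its walls (about 12 to 25 N pulled straight up, 5 to 15 N lifted at a corner) holds it through the first 10 mm or so of rise. At the corner towards +x +y stands the lug.
- lug (a point): Grip point of the tray's corner lug, 36 mm above the tray's rim. The lug is an upright dark steel plate on the rim's corner, 8 mm thick, 30 mm wide, its top 46 mm above the rim (30 mm above the tray's flat top), centred 99 mm from the tray's centre in the direction 0.633 rad from the tray's x axis towards its y. Its thickness lies along that direction, its width across it. The point's axes are the tray's.
- heel (a point): The rim corner diagonally opposite the lug, at (-83, -63, 0) mm in the tray's frame: the corner that stays down while the lug's corner is lifted.
- outlet: Fixed round dark steel air outlet with a grille, 100 mm across at its foot, 72 mm at its mouth, 33 mm high; origin at the centre of its underside.
- can: Bystander: closed can with paper label, 66 mm across, 95 mm high, origin at its underside.
- cup: Bystander: open steel cup, 70 mm across, 70 mm high, origin at its underside.
- hammer: Bystander: hammer lying on the bench.
- brush: Bystander: hand brush lying on the bench.
Things that resemble listed ones, but are neither listed nor needed, are in the scene too. Leave any green or turquoise look-alike of the pile alone.

How it is judged:
On the way, in this order (a step that is already met when the one before it is completed fails the run):
1. the knob's pointer is on the mark, the lock not yet over it (value of joint knob between 1.451 and 1.691 rad and value of joint lock below 0.03 m), for 0.2 s.
2. the lock is fully home over the knob set on its mark (value of joint knob between 1.451 and 1.691 rad and value of joint lock above 0.044 m), for 0.2 s.
3. the tray's lug corner is lifted while the opposite corner still rests on the stack (angle between tray's own z axis and vertical above 0.12 rad and height (world z) of lug above 0.085 m and z of heel in the frame of pile below 0.045 m and horizontal distance between tray and pile below 0.04 m), for 0.1 s.
At the end, for the whole second after the job is handed in: Knob within 0.12 rad of the mark, lock at least 44 mm home. Fingers alone hold the tray: centre within 50 mm of the outlet centre seen from above, rim 100 to 210 mm above the bench, upside down as it was stacked, within 0.25 rad of level, at rest (all of step 2 and horizontal distance between tray and outlet below 0.05 m and height (world z) of tray between 0.1 and 0.21 m and angle between tray's own z axis and vertical below 0.25 rad and linear speed of tray below 0.03 m/s and contact force between tray and the fingers above 2 N and contact force between tray and pile below 0.1 N and contact force between tray and outlet below 0.1 N and contact force between tray and regulator below 0.1 N); the arm keeps its last pose, push and grip.
It fails at once if a bystander (can, cup, hammer, brush) is moved more than 30 mm (distance of any of can, cup, hammer, brush from where it was at the start of the episode above 0.03 m).
It also fails if it takes over 61 s, if anything falls off the work surface, if the arm or the gripper's body presses on something with over 40 N, if the wrist force passes 120 N, or if a joint passes its speed limit or range.

ROBOT

A 7-joint arm with a two-finger parallel gripper is mounted at the origin on the work surface. World frame = base frame: x ahead of the robot, y to its left, z up, the work surface at z = 0. Lengths are in m, angles in rad, forces in N, time in s.
With the tool pointing down it reaches from about 0.425 to 1.025 m from the base axis. Payload 9.4 kg.
Tool frame: the origin (TCP) lies at the very end of the fingers, on their centre line; the grasp point (between the pads) lies 19 mm behind it; z points along the fingers, y is the direction in which the jaws open and shut (so a half turn about z gives the same grasp; the last joint's range is limited). The gripper opens to 85 mm and grips with 20 to 120 N. Pads are 22 mm wide; open, the fingers measure 114 mm over their backs; the gripper's body (76 mm by 85 mm) begins 54 mm behind the grasp point. The pads swing forward as they close: fully open they stand 13 mm farther back than shut.
Start: joints at [1.053, 0.599, -0.003, 1.599, 0.002, 0.943, -0.08], TCP at [0.309, -0.656, 0.231] pointing down, gripper open.
Joint ranges: [-2.57, 2.57], [-0.35, 1.97], [-1.29, 1.29], [0.11, 2.56], [-1.05, 4.19], [0.11, 1.86], [-2.63, 2.63]. Speed limits (rad/s): [2.22, 2.22, 3.01, 3.01, 3.14, 3.14, 3.14].

INTERFACE

Orientations are given as a unit quaternion [w, x, y, z].
In Python, from bench import arm gives the robot as it stands.
- The arm moves only by the tool play_rows, never from a script. Its argument "moves" is a list that holds one entry, the list of rows, each a list of 7 numbers: the opening, from 0 (shut) to 1 (fully open), then the shift along the tool's x, y, z in units of 4 cm (1.0 is 4 cm), then the turn, a rotation vector about the tool's x, y, z in units of 5 degrees (1.0 is 5 degrees). In form: [[[gripper, tx, ty, tz, wx, wy, wz], ...]]. A call has 1 to 5 rows; each row shifts and turns the commanded pose from where the row before left it, along the tool's axes as they then stand; what a row does not reach is not made up. A row lasts 1/8 s, in which the tool goes at most 62.5 mm and 10.7 degrees, less where a joint would pass 70% of its speed; a pose out of reach is approached as far as the arm can. A call with a number of a shift or a turn outside -1 to 1 is refused whole. A call with a gripper value outside its range is refused whole. The fingers move at their own pace and stop on an object; "squeeze" is the grip in N (left out, the last holds). Time passes only in rows, so rows that do not move let the fingers close. It gives the time, the measured TCP pose, the force and the opening at its end, in the units of the state.
- arm.read_state(): the state, without advancing time (a new reading comes with each control period).
- arm.grab_frame(name): name is "scene" or "side" or "wrist"; returns a dict with "frame" (400x640x3 uint8, blue, green, red), "vfov" (degrees; the focal length in pixels is half the picture's height over the tangent of half this angle, whatever the lens; pixels are square), "cx", "cy" (the principal point, pixels), "xyz" and "attitude" of the camera in the world. Camera axes: x right, y down, z forward; pixel columns grow to the right and rows downward; lengths in m; the calibration is good to about 2 mm. A picture is of the moment at which its call begins. There is no depth.
- arm.hand_in(): hands the job in, once; it reports no verdict.
Trained networks look in the newest picture that a camera, given by its name, has taken for a name from the list of things; names that differ only in an ending like _2 or _b are one class to them, and where a whole thing is asked for, a point or a joint stands for the part that bears it (a point fixed in the world has none). Each returns a list of dicts, best first, with "p" (0 to 1); they miss things now and then, are a little off and sometimes report something else, mostly with a low value. They report only what shows in the picture. A call takes as long as a camera call. They do not tell look-alikes from the thing itself.
- arm.spot_in(camera, label): "box" ([left, top, right, bottom] in pixels, round what is visible of it).
- arm.masks_of(camera, label): "mask" (400x640 bool, what is visible of it) and "box" ([left, top, right, bottom] in pixels, round what is visible of it).
- arm.place_of(camera, label): "pixel" ([row, column] in pixels: a listed point, or the origin of a listed thing).
The state is a dict: "time": time; "qpos": joint angles; "dq": joint speeds; "joint_torque": joint torques, N m; "eef_pos": TCP position; "tcp_rot": TCP orientation; "contact_force": force on the tool from outside, world axes, zero at the start; "moment": the same for the moment, N m; "grip_width": finger opening in m.
Only numpy, scipy, OpenCV 4.12 (cv2) and the standard library are available. Lean on these libraries where they do the work, as an engineer would, in place of code of your own. Each camera call takes 0.05 s, during which the arm holds its last target. There are 200 camera calls.

## Working session

There is one attempt and no reset: what is moved stays moved. The work goes in short steps, Python scripts to look and compute and a tool call to move; the robot and the scene stay as the last step left them, time stands still between calls to the robot, and variables do not carry over. Pictures are saved under pics/ and viewed, about 8 in all and at most 12, crops included, and the job is handed in when it is done.

Besides the shell and the picture viewer there is one more tool, called after "Emit:" by a JSON object that holds its "fn" and its "kwargs". play_rows: Moves the arm, as the interface text tells. Its arguments: {"type":"object","properties":{"moves":{"type":"array","items":{"type":"array","items":{"type":"array","items":{"type":"number","minimum":-1,"maximum":1}}}},"squeeze":{"type":"number"}},"required":["moves"]}

```bash
mkdir -p pics
cat > h.py <<'E'
import numpy as np, cv2
from bench import arm
from scipy.spatial.transform import Rotation as R
def rot(q): return R.from_quat([q[1],q[2],q[3],q[0]])
def cam(f):
    F=200/np.tan(np.radians(f["vfov"])/2); return F,f["cx"],f["cy"],np.array(f["xyz"]),rot(f["attitude"])
def ray(f,px): # px=(row,col)
    F,cx,cy,o,r=cam(f); d=r.apply([(px[1]-cx)/F,(px[0]-cy)/F,1]); return o,d/np.linalg.norm(d)
def atz(f,px,z):
    o,d=ray(f,px); return o+d*(z-o[2])/d[2]
def tri(rs):
    A=0;b=0
    for o,d in rs:
        P=np.eye(3)-np.outer(d,d);A=A+P;b=b+P@o
    p=np.linalg.solve(A,b); return p,[round(1000*float(np.linalg.norm(np.cross(p-o,d))),1) for o,d in rs]
def proj(f,p):
    F,cx,cy,o,r=cam(f); c=r.inv().apply(np.array(p)-o); return (cy+F*c[1]/c[2],cx+F*c[0]/c[2])
E
python3 - <<'E'
from h import *
np.set_printoptions(precision=3,suppress=True)
s=arm.read_state();print(s["time"],s["tcp_rot"],s["eef_pos"])
for c in["scene","side","wrist"]:
    f=arm.grab_frame(c);cv2.imwrite(f"pics/a_{c}.png",f["frame"]);print(c,f["vfov"],f["cx"],f["cy"],f["xyz"],f["attitude"])
    for l in["regulator","knob_grip","lock_grip","pile","tray","lug","heel","outlet","can","cup","hammer","brush"]:
        print(l,[(np.round(d["pixel"]).tolist(),round(d["p"],2)) for d in arm.place_of(c,l)[:3]])
a=[cv2.imread(f"pics/a_{c}.png") for c in("scene","side")]
cv2.imwrite("pics/a1.png",cv2.resize(np.vstack(a),None,fx=.75,fy=.75,interpolation=cv2.INTER_AREA))
print(arm.read_state()["time"])
E
```

```text
0.0 [-0.001  0.976  0.219 -0.   ] [ 0.309 -0.655  0.23 ]
scene 49.836761790032554 321.020911412129 202.14350818107576 [ 0.831 -0.561  1.073] [-0.301  0.924  0.223 -0.076]
regulator [([307.0, 253.0], 0.92)]
knob_grip [([315.0, 241.0], 0.52)]
lock_grip [([278.0, 260.0], 0.92)]
pile [([124.0, 352.0], 0.9), ([183.0, 338.0], 0.69), ([132.0, 274.0], 0.64)]
tray [([175.0, 337.0], 0.73)]
lug [([167.0, 372.0], 0.73)]
heel [([177.0, 304.0], 0.68)]
outlet [([242.0, 317.0], 0.66)]
can [([279.0, 262.0], 0.7), ([241.0, 419.0], 0.61)]
cup [([286.0, 393.0], 0.93)]
hammer [([388.0, 320.0], 0.59), ([275.0, 261.0], 0.15)]
brush [([187.0, 426.0], 0.64)]
side 47.95954173342322 315.358182308196 198.28176888892557 [0.237 1.325 0.859] [ 0.046 -0.079  0.871 -0.483]
regulator [([150.0, 332.0], 0.61), ([172.0, 333.0], 0.6)]
knob_grip [([148.0, 333.0], 0.62)]
lock_grip [([156.0, 329.0], 0.45)]
pile [([240.0, 301.0], 0.88), ([271.0, 394.0], 0.87), ([307.0, 312.0], 0.64)]
tray [([230.0, 303.0], 0.83)]
lug [([157.0, 330.0], 0.65), ([224.0, 268.0], 0.59)]
heel [([226.0, 332.0], 0.93)]
outlet [([206.0, 307.0], 0.65), ([146.0, 334.0], 0.53)]
can [([219.0, 228.0], 0.88), ([158.0, 332.0], 0.55)]
cup [([191.0, 241.0], 0.62)]
hammer [([153.0, 279.0], 0.57), ([171.0, 335.0], 0.51)]
brush [([254.0, 216.0], 0.63)]
wrist 71.12936589025577 320.6257366256952 198.01024346368345 [ 0.373 -0.625  0.373] [ 0.116  0.837 -0.53  -0.073]
regulator []
knob_grip []
lock_grip []
pile []
tray []
lug []
heel []
outlet []
can []
cup []
hammer []
brush []
1.95
```

View pics/a_scene.png

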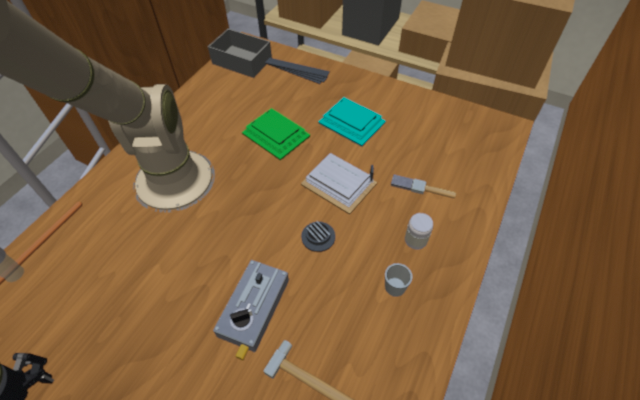

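View pics/a_side.png

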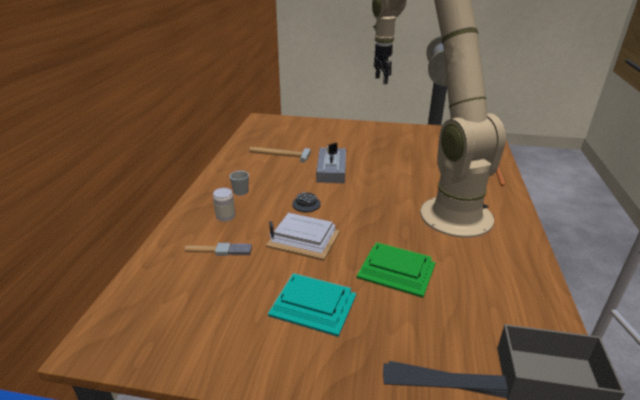

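The grey pile (scene col 338, row 183; lug at 372,170) fits. The green (276,133) and turquoise (352,120) ones are look-alikes. The regulator is at (253,307), with the knob at about (241,315), the lock block at about (260,279) and the outlet at (318,236).

Run:
```python
from h import *
np.set_printoptions(precision=3,suppress=True)
f=arm.grab_frame("scene");g=arm.grab_frame("side")
P={"knob":((315,241),(148,333),.08),"lock":((278,260),(156,329),.08),"lug":((167,372),(224,268),.072),"heel":((177,304),(226,332),.036),"tray":((175,337),(230,303),.036),"pile":((183,338),(240,301),0),"outlet":((242,317),(206,307),0)}
for k,(a,b,z) in P.items():
    print(k,*tri([ray(f,a),ray(g,b)]),atz(f,a,z),atz(g,b,z))
for l in["can","cup"]: pass
print("can",atz(f,(241,419),0),"cup",atz(f,(286,393),0),"hammerhead",atz(f,(358,278),0))
im=f["frame"]
a=cv2.resize(im[250:355,205:295],None,fx=5,fy=5,interpolation=cv2.INTER_CUBIC)
b=cv2.resize(im[145:250,295:385],None,fx=5,fy=5,interpolation=cv2.INTER_CUBIC)[:, :350]
cv2.imwrite("pics/b.png",np.hstack([a,b]))
```

```text
knob [ 0.47  -0.302  0.071] [1.7, 1.7] [ 0.475 -0.304  0.08 ] [ 0.466 -0.284  0.08 ]
lock [ 0.467 -0.202  0.086] [1.6, 1.6] [ 0.464 -0.2    0.08 ] [ 0.471 -0.212  0.08 ]
lug [0.574 0.269 0.082] [4.6, 4.6] [0.567 0.276 0.072] [0.583 0.257 0.072]
heel [0.392 0.175 0.034] [7.4, 7.4] [0.385 0.172 0.036] [0.398 0.183 0.036]
tray [0.479 0.224 0.04 ] [3.7, 3.7] [0.473 0.226 0.036] [0.483 0.22  0.036]
pile [0.484 0.225 0.002] [5.1, 5.1] [0.478 0.225 0.   ] [ 0.489  0.225 -0.   ]
outlet [ 0.515  0.008 -0.014] [1.1, 1.1] [0.52  0.001 0.   ] [0.509 0.029 0.   ]
can [0.781 0.139 0.   ] cup [ 0.767 -0.027  0.   ] hammerhead [ 0.588 -0.334  0.   ]
```

View pics/b.png

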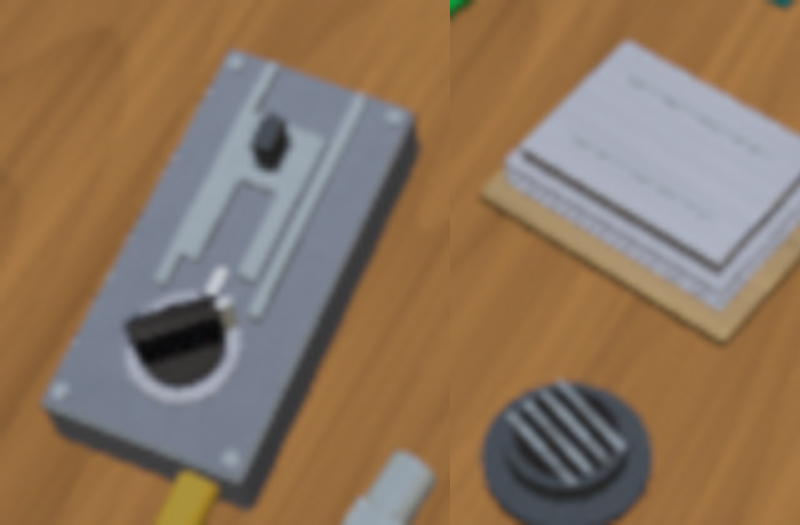

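Emit:
{"fn": "play_rows", "kwargs": {"moves": [[[1,0.9,-0.86,-0.2,0,0,0],[1,0.9,-0.86,-0.2,0,0,0],[1,0.9,-0.86,-0.2,0,0,0],[1,0.9,-0.86,-0.2,0,0,0],[1,0.9,-0.86,-0.2,0,0,0]]]}}

```text
time: 2.68
eef_pos: [0.3993, -0.4218, 0.2717]
tcp_rot: [0.0, 0.976, 0.219, 0.0]
contact_force: [0.3, 0.3, -0.3]
grip_width: 0.0854
```

Emit:
{"fn": "play_rows", "kwargs": {"moves": [[[1,0.9,-0.86,-0.2,0,0,0],[1,0.9,-0.86,-0.2,0,0,0],[1,0.5,-0.86,-0.2,0,0,0],[1,0,0,0,0,0,0],[1,0,0,0,0,0,0]]]}}

```text
time: 3.3
eef_pos: [0.4378, -0.2913, 0.2954]
tcp_rot: [0.0, 0.976, 0.219, 0.0]
contact_force: [-0.1, -0.9, -0.8]
grip_width: 0.0856
```

```bash
cat >> h.py <<'E'
def head(s=None):
    s=s or arm.read_state(); x=rot(s["tcp_rot"]).apply([1,0,0]); return np.arctan2(x[1],x[0])
def need(p,heading,base=None):
    s=arm.read_state(); r=rot(s["tcp_rot"])
    t=R.from_euler("z",heading)*R.from_euler("x",np.pi)
    print("t",s["time"],"pos",np.round(s["eef_pos"],4),"head",round(head(s),3),"F",np.round(s["contact_force"],1),"w",round(s["grip_width"],4))
    print("shift units",np.round(r.inv().apply(np.array(p)-s["eef_pos"])/.04,3),"turn units",np.round((r.inv()*t).as_rotvec()/np.radians(5),3))
E
python3 - <<'E'
from h import *
np.set_printoptions(precision=3,suppress=True)
s=arm.read_state();f=arm.grab_frame("wrist");cv2.imwrite("pics/c.png",f["frame"])
print(s["time"],s["eef_pos"],head(s),f["xyz"],rot(f["attitude"]).apply([0,0,1]))
for l,z in[("regulator",0),("knob_grip",.08),("lock_grip",.08),("outlet",0)]:
    for d in arm.place_of("wrist",l)[:2]: print(l,np.round(d["pixel"]),round(d["p"],2),atz(f,d["pixel"],z))
E
```

```text
3.3 [ 0.438 -0.291  0.295] 0.44067319556472273 [ 0.501 -0.261  0.437] [-0.245 -0.117 -0.962]
regulator [136. 304.] 0.95 [ 0.468 -0.249  0.   ]
lock_grip [126. 264.] 0.74 [ 0.464 -0.202  0.08 ]
outlet [ 18. 142.] 0.94 [0.517 0.018 0.   ]
```

View pics/c.png

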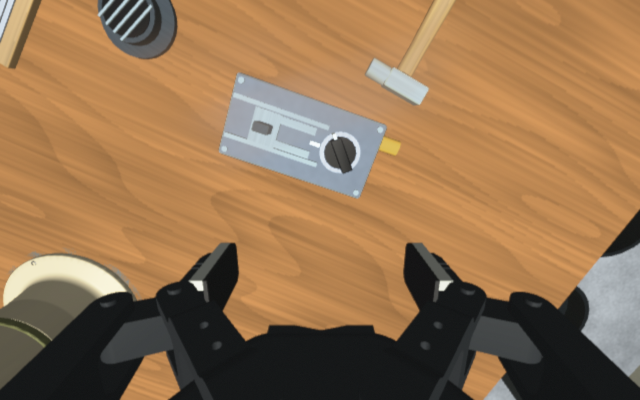

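Run:
```python
from h import *
np.set_printoptions(precision=4,suppress=True)
f=arm.grab_frame("wrist")
im=f["frame"];y0,x0=60,210
c=cv2.resize(im[y0:210,x0:400],None,fx=4,fy=4,interpolation=cv2.INTER_CUBIC);cv2.imwrite("pics/d.png",c)
S=[(80,241),(130,381),(193,356),(149,224)]
w=np.array([atz(f,p,.05)[:2] for p in S]);print(w, w.mean(0))
e=[w[0]-w[1],w[3]-w[2]];print([np.arctan2(v[1],v[0]) for v in e],[np.linalg.norm(v) for v in e])
e=[w[0]-w[3],w[1]-w[2]];print([np.arctan2(v[1],v[0])+np.pi/2 for v in e],[np.linalg.norm(v) for v in e])
k=(cv2.cvtColor(im,cv2.COLOR_BGR2GRAY)<60).astype(np.uint8)[120:190,310:375]
n,l,st,ce=cv2.connectedComponentsWithStats(k);i=1+np.argmax(st[1:,4]);print(st[i],ce[i]+[310,120])
ys,xs=np.where(l==i);r=cv2.minAreaRect(np.float32(np.c_[xs+310,ys+120]));print(r)
b=cv2.boxPoints(r);W=np.array([atz(f,(p[1],p[0]),.09)[:2] for p in b]);print(W,W.mean(0))
for j in range(2):
    v=W[j+1]-W[j];print(np.linalg.norm(v),np.arctan2(v[1],v[0]))
```

```text
[[ 0.5015 -0.1488]
 [ 0.523  -0.3412]
 [ 0.4308 -0.3507]
 [ 0.4094 -0.1589]] [ 0.4662 -0.2499]
[np.float64(1.6818990968951097), np.float64(1.6814789613700347)] [np.float64(0.19361485575470483), np.float64(0.19304790067084285)]
[np.float64(1.679796013459789), np.float64(1.6736834653736654)] [np.float64(0.09264388174220396), np.float64(0.09272791253278638)]
[32 21  9 30 71] [346.8732 158.2254]
((346.5593566894531, 155.13226318359375), (29.427352905273438, 4.359607696533203), 79.87532806396484)
[[ 0.489  -0.296 ]
 [ 0.492  -0.3004]
 [ 0.4629 -0.3221]
 [ 0.4598 -0.3177]] [ 0.4759 -0.3091]
0.005282815285266546 -0.9574364549401317
0.03634207885123074 -2.4986913495707155
```

View pics/d.png

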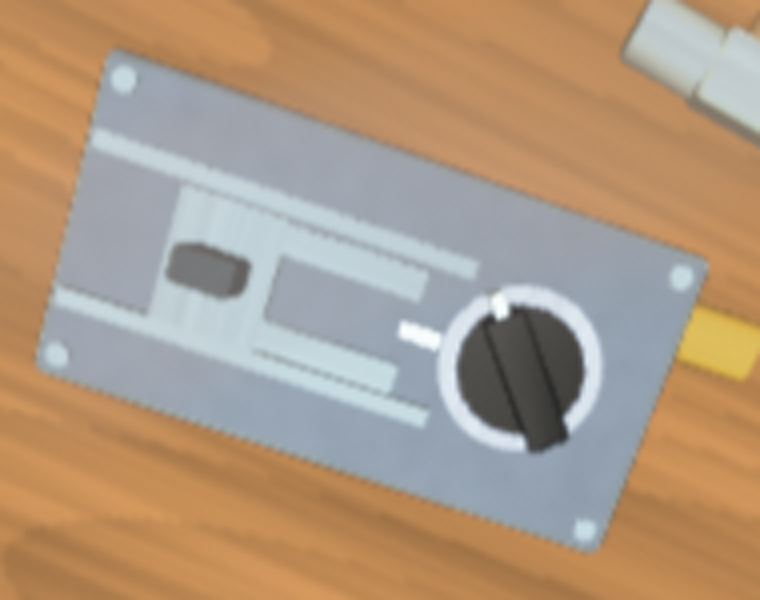

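Run:
```python
from h import *
np.set_printoptions(precision=4,suppress=True)
f=arm.grab_frame("wrist")
a,b=[atz(f,p,.09)[:2] for p in[(139.5,336.5),(169.5,346.3)]]
d=a-b;h=np.arctan2(d[1],d[0]);print(a,b,(a+b)/2,np.linalg.norm(d),"bar heading",h,"knob",h-.109)
print("lock top",atz(f,(60+267/4,210+203/4),.092))
need((.472,-.3047,.14),h)
```

```text
[ 0.4879 -0.2892] [ 0.46   -0.3165] [ 0.474  -0.3028] 0.039012377371666164 bar heading 0.7745939762429733 knob 0.6655939762429733
lock top [ 0.4629 -0.2006  0.092 ]
t 3.65 pos [ 0.4376 -0.2913  0.295 ] head 0.44 F [-0.7 -0.8 -0.2] w 0.0852
shift units [0.636 0.67  3.875] turn units [-0.004  0.003 -3.837]
```

Emit:
{"fn": "play_rows", "kwargs": {"moves": [[[0.55,0.64,0.66,0.4,0,0,0],[0.55,0,0,0.8,0,0,-0.96],[0.55,0,0,0.8,0,0,-0.96],[0.55,0,0,0.8,0,0,-0.96],[0.55,0,0,0.8,0,0,-0.96]]]}}

```text
time: 4.28
eef_pos: [0.4723, -0.304, 0.1502]
tcp_rot: [-0.0, 0.925, 0.379, 0.0]
contact_force: [0.3, -0.2, 0.2]
grip_width: 0.0466
```

Emit:
{"fn": "play_rows", "kwargs": {"moves": [[[0.55,0,0,0,0,0,0],[0.55,0,0,0,0,0,0]]]}}

```text
time: 4.53
eef_pos: [0.4727, -0.3041, 0.1521]
tcp_rot: [0.0, 0.926, 0.377, 0.0]
contact_force: [-0.2, 0.0, -0.2]
grip_width: 0.0474
```

Run:
```python
from h import *
np.set_printoptions(precision=4,suppress=True)
need((.473,-.304,.067),.7746)
f=arm.grab_frame("wrist");im=f["frame"]
F=200/np.tan(np.radians(f["vfov"])/2)
for n,p in[("mine",(.473,-.304,.09))]: 
    q=proj(f,p);print(q);cv2.circle(im,(int(q[1]),int(q[0])),3,(0,0,255),1)
cv2.imwrite("pics/e.png",im)
```

```text
t 4.525 pos [ 0.4727 -0.3041  0.1521] head 0.774 F [-0.2  0.  -0.2] w 0.0474
shift units [0.008 0.002 2.127] turn units [ 0.008 -0.002 -0.01 ]
(np.float64(213.79677587002485), np.float64(320.1253304224193))
```

View pics/e.png

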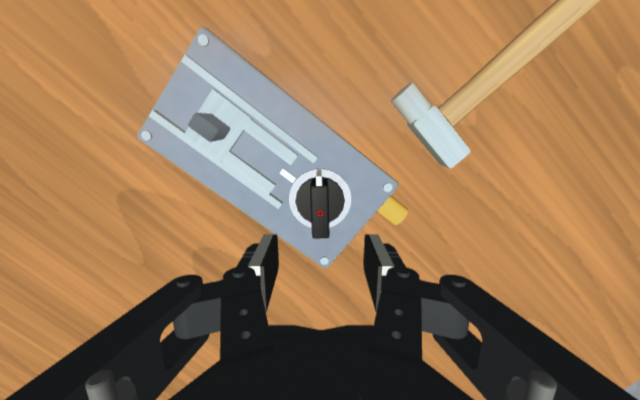

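The red dot, my estimate, sits on the bar centre at (320,213), and the bar is aligned with the fingers. I'll descend and grip.

Emit:
{"fn": "play_rows", "kwargs": {"moves": [[[0.55,0,0,0.7,0,0,0],[0.55,0,0,0.7,0,0,0],[0.55,0,0,0.7,0,0,0],[0,0,0,0,0,0,0],[0,0,0,0,0,0,0]]], "squeeze": 40}}

```text
time: 5.2
eef_pos: [0.4725, -0.3035, 0.0687]
tcp_rot: [0.0, 0.926, 0.378, 0.0]
contact_force: [-0.7, 3.2, 5.6]
grip_width: 0.013
```

Emit:
{"fn": "play_rows", "kwargs": {"moves": [[[0,0,0,0,0,0,0],[0,0,0,0,0,0,0],[0,0,0,0,0,0,-0.3],[0,0,0,0,0,0,-0.8],[0,0,0,0,0,0,-0.8]]]}}

```text
time: 5.82
eef_pos: [0.4725, -0.3034, 0.0687]
tcp_rot: [0.0, 0.891, 0.455, 0.0]
contact_force: [-2.5, 4.6, 8.2]
grip_width: 0.013
```

Gripped and turning, with 8.5 units left.

Emit:
{"fn": "play_rows", "kwargs": {"moves": [[[0,0,0,0,0,0,-0.9],[0,0,0,0,0,0,-0.9],[0,0,0,0,0,0,-0.9],[0,0,0,0,0,0,-0.9],[0,0,0,0,0,0,-0.9]]]}}

```text
time: 6.45
eef_pos: [0.4721, -0.3032, 0.0686]
tcp_rot: [0.0, 0.785, 0.62, -0.0]
contact_force: [-4.4, 5.5, 10.4]
grip_width: 0.0132
```

Emit:
{"fn": "play_rows", "kwargs": {"moves": [[[0,0,0,0,0,0,-0.9],[0,0,0,0,0,0,-0.9],[0,0,0,0,0,0,-0.9],[0,0,0,0,0,0,-0.9],[0,0,0,0,0,0,-0.4]]]}}

```text
time: 7.08
eef_pos: [0.4717, -0.3032, 0.0687]
tcp_rot: [-0.0, 0.666, 0.746, -0.0]
contact_force: [-5.1, 6.0, 11.2]
grip_width: 0.0134
```

Emit:
{"fn": "play_rows", "kwargs": {"moves": [[[0,0,0,0,0,0,0],[0,0,0,0,0,0,0]]]}}

```text
time: 7.32
eef_pos: [0.4717, -0.3032, 0.0686]
tcp_rot: [-0.0, 0.666, 0.746, -0.0]
contact_force: [-4.4, 5.5, 10.8]
grip_width: 0.013
```

Run:
```python
from h import *
need((.463,-.2006,.14),1.68)
```

```text
t 7.325 pos [ 0.4717 -0.3032  0.0686] head 1.684 F [-4.4  5.5 10.8] w 0.013
shift units [ 2.572  0.071 -1.785] turn units [-0.007  0.004  0.041]
```

Emit:
{"fn": "play_rows", "kwargs": {"moves": [[[0.55,0,0,0,0,0,0],[0.55,0,0,0,0,0,0],[0.55,0,0,0,0,0,0],[0.55,0,0,-0.9,0,0,0],[0.55,0,0,-0.9,0,0,0]]]}}

```text
time: 7.95
eef_pos: [0.4722, -0.3036, 0.1397]
tcp_rot: [-0.001, 0.666, 0.746, -0.0]
contact_force: [-0.3, -0.1, 0.9]
grip_width: 0.0471
```

Emit:
{"fn": "play_rows", "kwargs": {"moves": [[[0.55,0.85,0,-0.2,0,0,0],[0.55,0.85,0,0,0,0,0],[0.55,0,0,0,0,0,0],[0.55,0,0,0,0,0,0]]]}}

```text
time: 8.45
eef_pos: [0.4649, -0.2367, 0.1473]
tcp_rot: [0.0, 0.666, 0.746, -0.0]
contact_force: [-0.3, -0.2, -0.1]
grip_width: 0.0473
```

Run:
```python
from h import *
np.set_printoptions(precision=4,suppress=True)
need((.463,-.2006,.14),1.68)
f=arm.grab_frame("wrist");im=f["frame"]
for p in[(.472,-.3045,.09),(.463,-.2006,.092)]:
    q=proj(f,p);print(q)
cv2.imwrite("pics/f.png",im[:, 160:480].repeat(2,0).repeat(2,1)[:600] if 0 else cv2.resize(im[60:360,140:500],None,fx=2,fy=2))
```

```text
t 8.45 pos [ 0.4649 -0.2367  0.1473] head 1.683 F [-0.3 -0.2 -0.1] w 0.0473
shift units [0.903 0.054 0.182] turn units [0.001 0.006 0.039]
(np.float64(293.62045627813245), np.float64(318.12889510142986))
(np.float64(167.7717548911959), np.float64(321.57630415291084))
```

View pics/f.png

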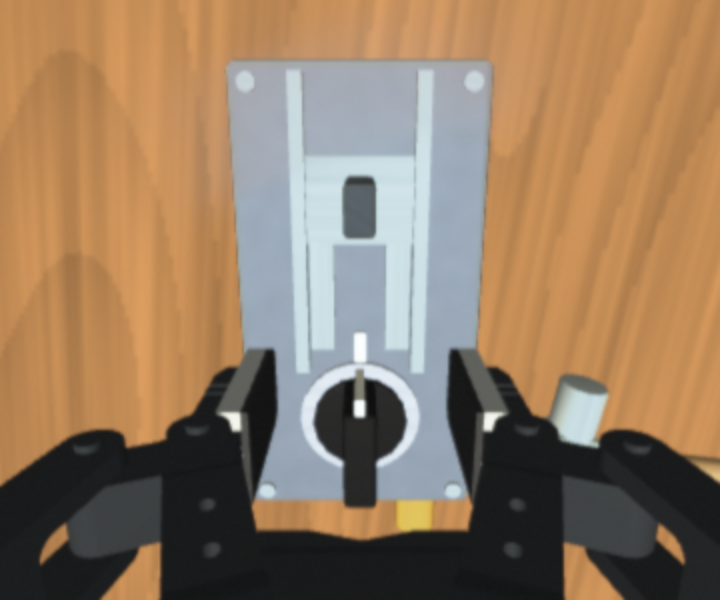

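The pointer (360,390 in the crop) is in line with the white mark (360,347). Next, grip the lock block at (359,207).

Emit:
{"fn": "play_rows", "kwargs": {"moves": [[[0.55,0.98,0,0,0,0,0],[0.55,0,0,0.65,0,0,0],[0.55,0,0,0.65,0,0,0],[0.55,0,0,0.65,0,0,0],[0,0,0,0,0,0,0]]]}}

```text
time: 9.12
eef_pos: [0.4595, -0.1976, 0.0677]
tcp_rot: [-0.001, 0.666, 0.746, -0.001]
contact_force: [0.0, -0.4, -0.2]
grip_width: 0.0297
```

Emit:
{"fn": "play_rows", "kwargs": {"moves": [[[0,0,0,0,0,0,0],[0,0,0,0,0,0,0],[0,0,0,0,0,0,0]]]}}

```text
time: 9.5
eef_pos: [0.4597, -0.1978, 0.0697]
tcp_rot: [0.0, 0.666, 0.746, -0.0]
contact_force: [-2.8, -2.1, -2.6]
grip_width: 0.0109
```

Emit:
{"fn": "play_rows", "kwargs": {"moves": [[[0,-0.2,0,0,0,0,0],[0,-0.2,0,0,0,0,0],[0,-0.2,0,0,0,0,0],[0,-0.2,0,0,0,0,0],[0,-0.2,0,0,0,0,0]]]}}

```text
time: 10.12
eef_pos: [0.4642, -0.2375, 0.0697]
tcp_rot: [-0.0, 0.666, 0.746, -0.0]
contact_force: [-7.9, 24.2, 8.2]
grip_width: 0.0113
```

Emit:
{"fn": "play_rows", "kwargs": {"moves": [[[0,-0.1,0,0,0,0,0],[0,-0.05,0,0,0,0,0],[0,0,0,0,0,0,0]]]}}

```text
time: 10.5
eef_pos: [0.4642, -0.2375, 0.0696]
tcp_rot: [-0.003, 0.665, 0.747, 0.001]
contact_force: [-8.5, 22.6, 12.5]
grip_width: 0.011
```

Emit:
{"fn": "play_rows", "kwargs": {"moves": [[[0.55,0.1,0,0,0,0,0],[0.55,0,0,0,0,0,0],[0.55,0,0,0,0,0,0],[0.55,0,0,-0.9,0,0,0],[0.55,0,0,-0.9,0,0,0]]]}}

```text
time: 11.12
eef_pos: [0.465, -0.2393, 0.1419]
tcp_rot: [-0.0, 0.666, 0.746, -0.0]
contact_force: [0.7, -0.1, -0.1]
grip_width: 0.0472
```

Emit:
{"fn": "play_rows", "kwargs": {"moves": [[[0.55,0,0,-0.9,0,0,0],[0.55,0,0,-0.9,0,0,0],[0.55,0,0,0,0,0,0]]]}}

```text
time: 11.5
eef_pos: [0.4664, -0.2401, 0.2158]
tcp_rot: [0.003, 0.667, 0.745, 0.001]
contact_force: [0.1, -0.5, -0.5]
grip_width: 0.0467
```

Run:
```python
from h import *
np.set_printoptions(precision=4,suppress=True)
need((.5,.15,.28),.633)
f=arm.grab_frame("wrist");im=f["frame"]
cv2.imwrite("pics/g.png",cv2.resize(im[60:360,180:460],None,fx=2,fy=2))
```

```text
t 11.5 pos [ 0.4664 -0.2401  0.2158] head 1.682 F [ 0.1 -0.5 -0.5] w 0.0467
shift units [ 9.593  1.926 -1.625] turn units [ 0.065  0.006 12.023]
```

View pics/g.png

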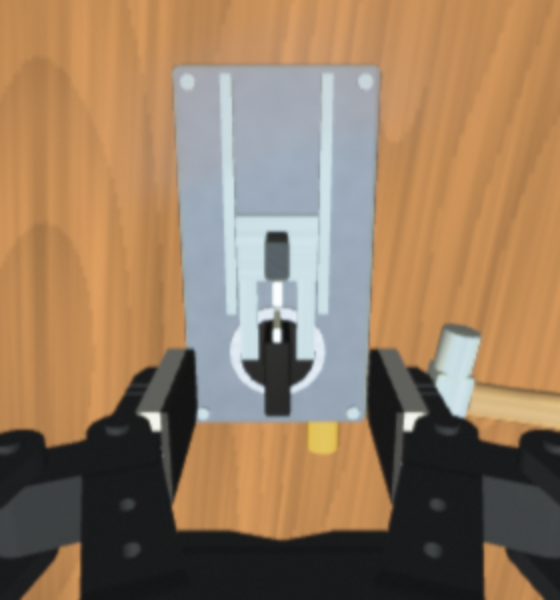

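Emit:
{"fn": "play_rows", "kwargs": {"moves": [[[0.55,0.9,0.29,-0.15,0,0,0],[0.55,0.9,0.29,-0.15,0,0,0],[0.55,0.9,0.29,-0.15,0,0,0],[0.55,0.9,0.29,-0.15,0,0,0],[0.55,0.9,0.29,-0.15,0,0,0]]]}}

```text
time: 12.18
eef_pos: [0.5021, -0.0527, 0.2423]
tcp_rot: [-0.001, 0.666, 0.746, -0.001]
contact_force: [0.4, -0.4, 0.4]
grip_width: 0.0468
```

Emit:
{"fn": "play_rows", "kwargs": {"moves": [[[0.55,0.9,0.29,-0.15,0,0,0],[0.55,0.9,0.29,-0.15,0,0,0],[0.55,0.9,0.29,0,0,0,0],[0.55,0.9,0.29,0,0,0,0],[0.55,0.9,0.29,0,0,0,0]]]}}

```text
time: 12.8
eef_pos: [0.5397, 0.1326, 0.2539]
tcp_rot: [-0.0, 0.666, 0.746, -0.001]
contact_force: [1.3, -0.1, -0.5]
grip_width: 0.0468
```

Emit:
{"fn": "play_rows", "kwargs": {"moves": [[[0.55,0,0,0,0,0,-0.95],[0.55,0,0,0,0,0,-0.95],[0.55,0,0,0,0,0,-0.95],[0.55,0,0,0,0,0,-0.95],[0.55,0,0,0,0,0,0]]]}}

```text
time: 13.42
eef_pos: [0.5396, 0.1314, 0.254]
tcp_rot: [-0.001, 0.534, 0.845, -0.001]
contact_force: [-0.4, 0.0, -0.2]
grip_width: 0.047
```

Run:
```python
from h import *
np.set_printoptions(precision=4,suppress=True)
need((.54,.13,.26),2.0)
f=arm.grab_frame("wrist");im=f["frame"];cv2.imwrite("pics/h.png",im)
for l,z in[("lug",.072),("heel",.036),("tray",.036),("pile",0),("outlet",0)]:
    for d in arm.place_of("wrist",l)[:2]: print(l,np.round(d["pixel"]),round(d["p"],2),atz(f,d["pixel"],z))
```

```text
t 13.425 pos [0.5396 0.1314 0.254 ] head 2.014 F [-0.4  0.  -0.2] w 0.047
shift units [-0.036 -0.005 -0.15 ] turn units [-0.02  -0.007  0.163]
lug [ 84. 400.] 0.66 [0.5731 0.2638 0.072 ]
heel [ 90. 224.] 0.89 [0.3918 0.1747 0.036 ]
tray [ 86. 312.] 0.74 [0.4854 0.2236 0.036 ]
outlet [229. 273.] 0.59 [0.514  0.0183 0.    ]
```

View pics/h.png

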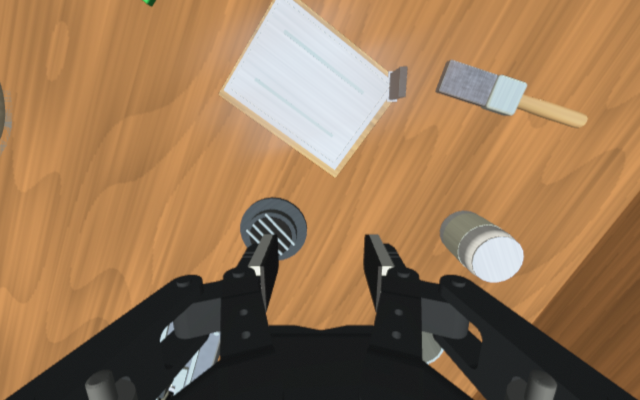

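The lug plate is at (399,84), standing nearly in line with the fingers. The outlet is at (273,230). I'll move above the lug.

Run:
```python
from h import *
np.set_printoptions(precision=4,suppress=True)
w=arm.grab_frame("wrist");f=arm.grab_frame("scene");g=arm.grab_frame("side")
L=[]
for n,fr in(("wrist",w),("scene",f),("side",g)):
    for d in arm.place_of(n,"lug")[:2]: print(n,np.round(d["pixel"],1),round(d["p"],2),atz(fr,d["pixel"],.072))
    d=[d for d in arm.place_of(n,"lug") if np.hypot(*(atz(fr,d["pixel"],.072)[:2]-[.574,.266]))<.04]
    if d:L.append(ray(fr,d[0]["pixel"]))
if len(L)>1: print(tri(L))
e=[atz(w,p,.012)[:2] for p in[(93,221),(176,335)]];v=e[1]-e[0];print("edge heading",np.arctan2(v[1],v[0]))
need((.574,.266,.12),2.02)
```

```text
wrist [ 77.5 398.1] 0.65 [0.5685 0.2692 0.072 ]
scene [168.  369.4] 0.84 [0.5617 0.2689 0.072 ]
side [223.3 268. ] 0.9 [0.5841 0.2532 0.072 ]
(array([0.5701, 0.2657, 0.0813]), [3.5, 7.2, 9.6])
edge heading -0.18891212267956237
t 14.175 pos [0.5398 0.1318 0.2553] head 2.015 F [ 0.8  0.9 -0.8] w 0.0469
shift units [2.661 2.214 3.382] turn units [ 0.     0.001 -0.057]
```

Emit:
{"fn": "play_rows", "kwargs": {"moves": [[[0.55,0.66,0.55,0.8,0,0,0],[0.55,0.66,0.55,0.8,0,0,0],[0.55,0.66,0.55,0.8,0,0,0],[0.55,0.66,0.55,0.8,0,0,0],[0.55,0,0,0,0,0,0]]]}}

```text
time: 14.8
eef_pos: [0.5725, 0.2677, 0.1248]
tcp_rot: [-0.002, 0.532, 0.846, -0.001]
contact_force: [-0.1, -1.4, 0.8]
grip_width: 0.0469
```

Emit:
{"fn": "play_rows", "kwargs": {"moves": [[[0.55,0,0,0,0,0,0]]]}}

```text
time: 14.92
eef_pos: [0.5737, 0.2646, 0.1273]
tcp_rot: [-0.0, 0.534, 0.846, -0.0]
contact_force: [0.1, -0.3, -0.1]
grip_width: 0.047
```

Run:
```python
from h import *
np.set_printoptions(precision=4,suppress=True)
need((.574,.266,.058),2.017)
f=arm.grab_frame("wrist");im=f["frame"]
q=proj(f,(.574,.266,.082));print(q);cv2.circle(im,(int(q[1]),int(q[0])),3,(0,0,255),1)
cv2.imwrite("pics/i.png",cv2.resize(im[100:400,160:480],None,fx=2,fy=2))
```

```text
t 14.925 pos [0.5737 0.2646 0.1273] head 2.015 F [ 0.1 -0.3 -0.1] w 0.047
shift units [0.029 0.022 1.732] turn units [-0.008  0.004 -0.021]
(np.float64(218.35054301917592), np.float64(319.62633473563784))
```

View pics/i.png

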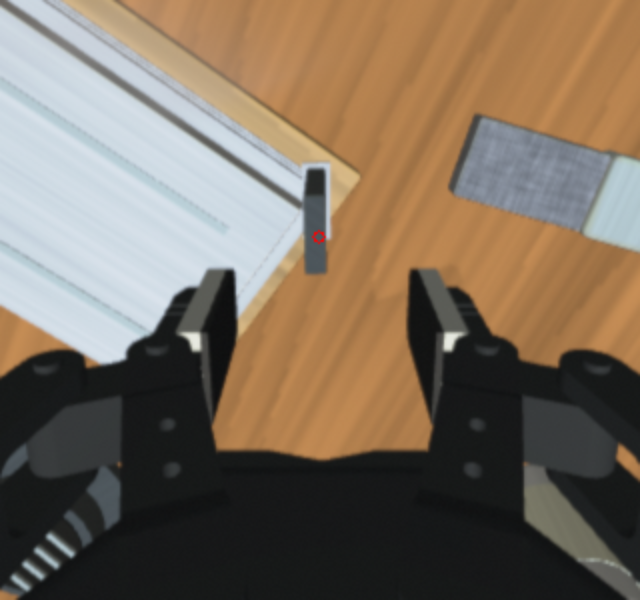

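Lug top centre is at crop (315,233), against my dot at (319,237): about 1 mm off and aligned. I'll descend and grip.

Emit:
{"fn": "play_rows", "kwargs": {"moves": [[[0.55,0.05,-0.01,0.57,0,0,0],[0.55,0,0,0.57,0,0,0],[0.55,0,0,0.57,0,0,0],[0,0,0,0,0,0,0],[0,0,0,0,0,0,0]]], "squeeze": 90}}

```text
time: 15.6
eef_pos: [0.5729, 0.2659, 0.0601]
tcp_rot: [0.0, 0.534, 0.845, -0.0]
contact_force: [-16.3, -14.0, 10.1]
grip_width: 0.0114
```

Emit:
{"fn": "play_rows", "kwargs": {"moves": [[[0,0,0,0,0,0,0],[0,0,0,0,0,0,0],[0,0,0,0,0,0,0]]]}}

```text
time: 15.98
eef_pos: [0.5712, 0.2649, 0.0603]
tcp_rot: [0.0, 0.534, 0.846, -0.002]
contact_force: [-6.6, -4.9, 6.4]
grip_width: 0.0063
```

Emit:
{"fn": "play_rows", "kwargs": {"moves": [[[0,0,-0.01,-0.13,-0.3,0,0],[0,0,-0.015,-0.13,-0.3,0,0],[0,0,-0.015,-0.13,-0.3,0,0],[0,0,-0.015,-0.13,-0.3,0,0],[0,0,-0.015,-0.13,-0.3,0,0]]]}}

```text
time: 16.6
eef_pos: [0.5656, 0.2638, 0.0846]
tcp_rot: [0.034, 0.533, 0.844, 0.054]
contact_force: [-10.2, -3.4, -4.4]
grip_width: 0.0063
```

Emit:
{"fn": "play_rows", "kwargs": {"moves": [[[0,0,-0.015,-0.13,-0.3,0,0],[0,0,-0.015,-0.13,-0.3,0,0],[0,0,0,0,0,0,0],[0,0,0,0,0,0,0],[0,0,0,0,0,0,0]]]}}

```text
time: 17.23
eef_pos: [0.5642, 0.2627, 0.095]
tcp_rot: [0.048, 0.532, 0.842, 0.076]
contact_force: [-9.0, -4.2, -3.6]
grip_width: 0.0063
```

Run:
```python
from h import *
np.set_printoptions(precision=4,suppress=True)
s=arm.read_state();print(s["eef_pos"],rot(s["tcp_rot"]).apply([0,0,1]),s["contact_force"],s["moment"])
g=arm.grab_frame("side");f=arm.grab_frame("scene")
a=cv2.resize(g["frame"][190:270,250:350],None,fx=4,fy=4,interpolation=cv2.INTER_CUBIC)
b=cv2.resize(f["frame"][130:230,280:380],None,fx=4,fy=4,interpolation=cv2.INTER_CUBIC)[:320]
cv2.imwrite("pics/j.png",np.hstack([a,b]))
```

```text
[0.5642 0.2627 0.095 ] [ 0.1625  0.0765 -0.9837] [-8.9589 -4.2233 -3.5841] [-0.9525  2.4921 -0.0272]
```

View pics/j.png

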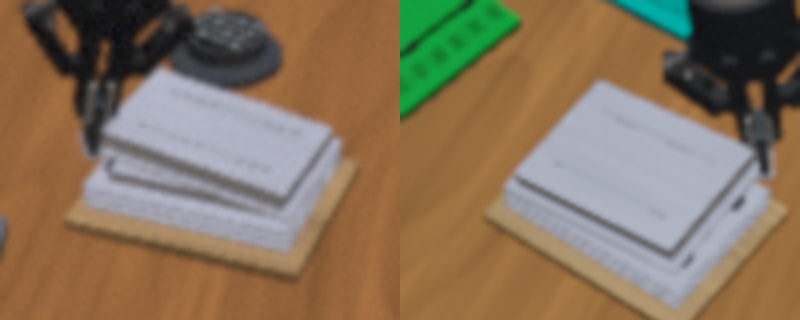

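The lug corner is up (tool tilted 0.18 rad), and the opposite corner still rests on the stack (crop 1, right end). Lifting off now.

Emit:
{"fn": "play_rows", "kwargs": {"moves": [[[0,0,0.04,-0.2,0,0,0],[0,0,0.04,-0.2,0,0,0],[0,0,0.04,-0.2,0,0,0],[0,0,0.09,-0.5,0,0,0],[0,0,0.09,-0.5,0,0,0]]]}}

```text
time: 17.95
eef_pos: [0.5673, 0.2643, 0.1616]
tcp_rot: [0.049, 0.532, 0.842, 0.078]
contact_force: [0.3, -0.5, -2.4]
grip_width: 0.0056
```

Emit:
{"fn": "play_rows", "kwargs": {"moves": [[[0,0,0.09,-0.5,0,0,0],[0,0,0.09,-0.5,0.3,0,0],[0,0,0,-0.4,0.6,0,0],[0,0,0,0,0.6,0,0],[0,0,0,0,0.6,0,0]]]}}

```text
time: 18.58
eef_pos: [0.5651, 0.2629, 0.218]
tcp_rot: [0.0, 0.534, 0.845, 0.001]
contact_force: [-0.0, -0.1, -1.9]
grip_width: 0.006
```

Run:
```python
from h import *
c=np.array([.514,.018]); a=.447
p=c+.099*np.array([np.cos(a),np.sin(a)]);print(p)
need((*p,.172),2.017)
g=arm.grab_frame("side");f=arm.grab_frame("scene")
a=cv2.resize(g["frame"][140:260,230:350],None,fx=3,fy=3,interpolation=cv2.INTER_CUBIC)
b=cv2.resize(f["frame"][130:250,280:400],None,fx=3,fy=3,interpolation=cv2.INTER_CUBIC)
cv2.imwrite("pics/k.png",np.hstack([a,b]))
```

```text
[0.60327305 0.06079396]
t 18.575 pos [0.5651 0.2629 0.218 ] head 2.015 F [-0.  -0.1 -1.9] w 0.006
shift units [-4.973 -1.309  1.147] turn units [ 0.021 -0.001 -0.028]
```

View pics/k.png

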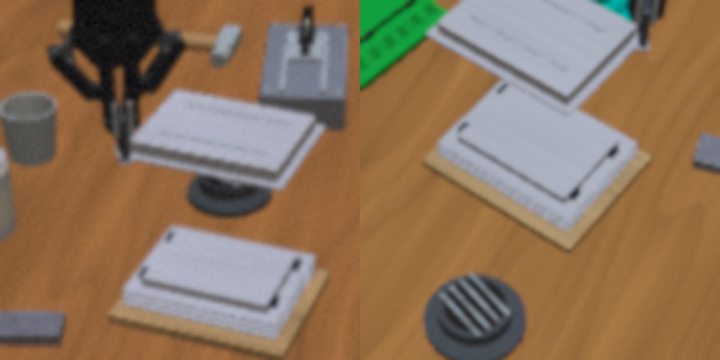

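The tray is off the stack and held level. I'll carry it to the outlet.

Emit:
{"fn": "play_rows", "kwargs": {"moves": [[[0,-0.4,-0.1,0,0,0,0],[0,-0.6,-0.16,0,0,0,0],[0,-0.6,-0.16,0,0,0,0],[0,-0.6,-0.16,0,0,0,0],[0,-0.6,-0.16,0,0,0,0]]]}}

```text
time: 19.3
eef_pos: [0.5856, 0.1464, 0.2166]
tcp_rot: [0.001, 0.534, 0.845, 0.0]
contact_force: [0.3, 0.6, -2.2]
grip_width: 0.0061
```

Emit:
{"fn": "play_rows", "kwargs": {"moves": [[[0,-0.6,-0.16,0.2,0,0,0],[0,-0.6,-0.16,0.2,0,0,0],[0,-0.5,-0.13,0.2,0,0,0],[0,-0.3,-0.08,0.2,0,0,0],[0,-0.17,-0.04,0.2,0,0,0]]]}}

```text
time: 19.92
eef_pos: [0.6023, 0.06, 0.1756]
tcp_rot: [-0.0, 0.534, 0.845, 0.0]
contact_force: [1.0, 0.4, -1.7]
grip_width: 0.0057
```

Emit:
{"fn": "play_rows", "kwargs": {"moves": [[[0,0,0,0.1,0,0,0],[0,0,0,0,0,0,0],[0,0,0,0,0,0,0],[0,0,0,0,0,0,0],[0,0,0,0,0,0,0]]]}}

```text
time: 20.55
eef_pos: [0.6023, 0.0608, 0.1726]
tcp_rot: [0.0, 0.534, 0.846, 0.0]
contact_force: [-0.0, 0.4, -1.9]
grip_width: 0.0062
```

Run:
```python
from h import *
np.set_printoptions(precision=3,suppress=True)
need((.6033,.0608,.172),2.015)
g=arm.grab_frame("side");f=arm.grab_frame("scene")
for n,fr in(("side",g),("scene",f)):
  im=fr["frame"]
  for l in("tray","heel","lug","can","cup"):
    print(n,l,[(np.round(d["pixel"]).tolist(),round(d["p"],2)) for d in arm.place_of(n,l)[:1]])
  for p,c in(((.514,.018,.15),(0,0,255)),((.514,.018,0),(255,0,0))):
    q=proj(fr,p);cv2.circle(im,(int(q[1]),int(q[0])),2,c,-1)
a=cv2.resize(g["frame"][110:250,210:350],None,fx=2.8,fy=2.8)
b=cv2.resize(f["frame"][190:330,220:360],None,fx=2.8,fy=2.8)
cv2.imwrite("pics/l.png",np.hstack([a,b]))
P=[]
for n,fr in(("side",g),("scene",f)):
    d=arm.place_of(n,"tray");P.append(ray(fr,d[0]["pixel"])) if d else 0
if len(P)==2: print(tri(P))
```

```text
t 20.55 pos [0.602 0.061 0.173] head 2.015 F [-0.   0.4 -1.9] w 0.0062
shift units [-0.01   0.022  0.014] turn units [0.004 0.002 0.004]
side tray [([169.0, 306.0], 0.83)]
side heel [([164.0, 333.0], 0.83)]
side lug [([161.0, 273.0], 0.82)]
side can [([216.0, 229.0], 0.69)]
side cup [([190.0, 242.0], 0.77)]
scene tray [([208.0, 314.0], 0.74)]
scene heel [([209.0, 274.0], 0.62)]
scene lug [([198.0, 354.0], 0.85)]
scene can [([242.0, 417.0], 0.61)]
scene cup [([286.0, 393.0], 0.79)]
(array([0.509, 0.019, 0.141]), [3.9, 3.9])
```

Run:
```python
from h import *
f=arm.grab_frame("scene");g=arm.grab_frame("side");P=[]
for n,fr in(("side",g),("scene",f)):
    for l in("lock_grip","knob_grip"):
        for d in arm.place_of(n,l)[:1]: print(n,l,np.round(d["pixel"],1),round(d["p"],2),np.round(atz(fr,d["pixel"],.08),3))
print([np.round(proj(f,p),1) for p in((.465,-.240,.08),(.472,-.3045,.08))])
```

```text
side lock_grip [152.2 329.9] 0.53 [ 0.472 -0.245  0.08 ]
side knob_grip [147.7 334.7] 0.49 [ 0.46  -0.288  0.08 ]
scene lock_grip [292.  253.1] 0.84 [ 0.469 -0.24   0.08 ]
scene knob_grip [317.9 240.9] 0.61 [ 0.479 -0.31   0.08 ]
[array([291.2, 251.9]), array([314.6, 239.8])]
```

```bash
python3 -c "
from bench import arm
print(arm.hand_in()); s=arm.read_state(); print(s['time'],s['eef_pos'],s['grip_width'],s['contact_force'])"
```

```text
the job is handed in; nothing more can be done
None
the job is handed in; nothing more can be done
```

I turned the knob onto its mark, slid the lock home, peeled the tray off by its lug corner, and handed in at about 21 s with the tray held above the outlet. The hand-in gives no verdict.

- **Knob:** in the wrist picture the pointer lined up with the white mark. The gripper finished the turn at 1.684 rad, against a target of 1.680.
- **Lock:** it stopped against about 24 N. A scene-camera check afterwards put the block at y ≈ -0.240, where I expect fully home to be (65 mm from the knob's axis).
- **Peel:** the tool tilted about 0.18 rad with the lug at about 0.11 m. The pictures showed the opposite corner still on the stack.
- **Final hold:** I located the tray at (0.509, 0.019, 0.141) from two cameras, with the outlet at about (0.514, 0.018). The tool was level and still, and carried about 1.9 N, close to the tray's weight.
- **Bystanders:** the can and cup were found where they started. I did not re-measure the hammer and brush, but the arm did not go near enough to touch them.

**Failed or disagreeing checks:**
- The last picture was refused because the viewer's limit of 12 was reached, so the final pose rests on numbers only.
- The networks' single-view positions differed by up to 20 mm between cameras. I relied on the close wrist-camera views for the grasps.

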